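# Stack the broken chocolate chunks into a level display tower

### The job

Build the window-display tower: take the milk chocolate chunk from the sloping stand and set it squarely on the dark chunk that lies on the round wooden board, let go, then set the white chunk squarely on the milk one. The chunks are wedge-shaped, so lay each with its thick end over the dark chunk's thin end, so that the slopes cancel and the top of the finished tower comes out level. Lower them gently until they rest (no dropping or hard pressing), and leave the dark chunk, the sprinkles jar and the timer where they stand.

Things in the scene. Friction and masses are not known exactly. Their poses are not given: they have to be found in the camera images.
- dark_chunk: dark brown wedge-shaped chocolate block, 120 long (x) x 68 wide (y), 0.39 kg, loose, lying level on the board. Broken corners. Origin: centre of its flat underside, z up. Top face slopes 16 degrees, rising to +x: 21 mm high at the thin end (x -60), 38 in the middle, 55 at the thick end (x +60).
- milk_chunk: milk-brown chocolate wedge, 100 long (x) x 56 wide (y), 0.22 kg, loose, on the stand beside the other (either side), thick end at the front lip. 25 mm thick at x -50, 32 in the middle, 39 at x +50. Origin: centre of underside; z is square to the TOP face (plane z = 32); underside falls 8 degrees to +x. Upright sides y +-28: grasp these. Laid right, its top slopes 8 degrees.
- white_chunk: cream-white chocolate wedge, 96 long (x) x 46 wide (y), 0.15 kg, loose, on the stand beside the other (either side), thick end at the front lip. 23 mm thick at x -48, 30 in the middle, 37 at x +48. Origin: centre of underside; z is square to the TOP face (plane z = 30); underside falls 8 degrees to +x. Upright sides y +-23: grasp these. Laid right, its top is level.
- board: round pale wooden board, 170 mm across, 14 mm thick, fixed. Origin: centre of its underside, z up
- stand: wooden display stand, fixed, 240 mm wide (y), 133 deep (x), back edge 116 high. Its deck rises 35 degrees towards +x (away from the robot) and passes 72 mm above the origin; at its low front edge (x -60, 30 high) a 12 mm lip. The chunks lie on it at y about +58 and -58. Origin: on the table under its middle
- sprinkles: round sprinkles jar with black cap, 41 mm across, 105 high, loose, standing front-left of the board; leave it. Origin: centre of its underside
- timer: round kitchen timer, red top and white foot, 66 mm across, 49 high, loose, standing behind the board; leave it. Origin: centre of its underside

How it is judged (in metres and radians):
On the way:
1. the milk chunk lies by itself, released, squarely on the dark chunk with its thick end over the dark one's thin end, the white chunk not yet on it (horizontal distance between milk_chunk and dark_chunk below 0.02 m and angle between milk_chunk's own z axis and vertical below 0.22 rad and contact force between dark_chunk and milk_chunk above 0.3 N and contact force between milk_chunk and board below 0.05 N and z of milk_chunk in the frame of board above 0.045 m and contact force between each of the fingers, white_chunk and milk_chunk below 0.05 N and linear speed of milk_chunk below 0.02 m/s), for 0.3 s.
At the end, for the whole second after the job is handed in: Milk chunk on the dark one (not the board), white on the milk one only, each centred within 20 mm of the one below; milk top slopes under 12.6 degrees (8 when right), white top level within 5 degrees; released, at rest; dark chunk within 30 mm of its start (horizontal distance between milk_chunk and dark_chunk below 0.02 m and angle between milk_chunk's own z axis and vertical below 0.22 rad and contact force between dark_chunk and milk_chunk above 0.3 N and contact force between milk_chunk and board below 0.05 N and z of milk_chunk in the frame of board above 0.045 m and contact force between the fingers and milk_chunk below 0.05 N and linear speed of each of milk_chunk, white_chunk below 0.02 m/s and horizontal distance between white_chunk and milk_chunk below 0.02 m and angle between white_chunk's own z axis and vertical below 0.09 rad and contact force between white_chunk and milk_chunk above 0.2 N and contact force between white_chunk and dark_chunk below 0.05 N and z of white_chunk in the frame of board above 0.075 m and angular speed of white_chunk below 0.1 rad/s and distance of dark_chunk from where it was at the start of the episode below 0.03 m); the robot touches nothing.
It fails at once if the dark chunk is shifted by more than 30 mm (distance of dark_chunk from where it was at the start of the episode above 0.03 m).
It fails at once if a chunk is dropped or pressed hard (over 40 N) on the one below (contact force between any of dark_chunk, white_chunk and milk_chunk above 40 N).
It fails at once if the sprinkles jar or the timer is moved by more than 30 mm (distance of any of sprinkles, timer from where it was at the start of the episode above 0.03 m).
It also fails if it takes over 62 s, if anything falls off the work surface, if the arm or the gripper's body presses on something with over 40 N, if the wrist force passes 120 N, or if a joint passes its speed limit or range.

### The arm

A 6-joint arm with a two-finger parallel gripper is mounted at the origin on the work surface; the furniture and walls round the work are solid. World frame = base frame: x ahead of the robot, y to its left, z up, the work surface at z = 0. Lengths are in mm, angles in rad, forces in N, time in s.
With the tool pointing down it reaches from about 350 to 775 mm from the base axis. Payload 7.3 kg.
Tool frame: the origin (TCP) lies on the centre line of the jaws, within the pads' length; the fingertips stand 22 mm ahead of it and the grasp point (between the pads) lies 3 mm ahead of it; z points along the fingers, y is the direction in which the jaws open and shut (so a half turn about z gives the same grasp; the last joint's range is limited). The gripper opens to 92 mm and grips with 3 to 60 N. Pads are 19 mm wide; open, the fingers measure 130 mm over their backs; the gripper's body (75 mm by 190 mm) begins 47 mm behind the grasp point.
Start: joints at [-1.433, 0.342, 1.524, -0, 1.275, -0.146], TCP at [147.025, -504.01, 248.741] pointing down, gripper open.
Joint ranges: [-2.53, 2.53], [-0.77, 2.02], [0.04, 2.7], [-1, 4.14], [0.28, 2.66], [-3.11, 3.11]. Speed limits (rad/s): [2.57, 2.57, 3.14, 3.14, 3.14, 3.14].

### API

Orientations are given as [roll, pitch, yaw] about the fixed x, y, z axes, in that order (R = Rz(yaw) Ry(pitch) Rx(roll)).
In Python, from plant import get_obs, capture, bot, spot_in gives the robot as it stands.
- The arm moves only by the shell command python3 -m handwheel 'ROWS' [OPENING]. ROWS is JSON, a list of rows, each a list of 2 entries, a list of its own where there are three numbers: the shift along the world's x, y, z in mm, then the turn, a rotation vector about the world's x, y, z in rad. In form: [[[x, y, z], [wx, wy, wz]], ...]. A call has 1 to 12 rows; each row shifts and turns the commanded pose from where the row before left it; what a row does not reach is not made up. A row lasts 1/8 s, in which the tool goes at most 62.5 mm and 10.7 degrees, less where a joint would pass 70% of its speed; a pose out of reach is approached as far as the arm can. A call is refused whole if a number of a shift passes 62.5 or a number of a turn 0.188, either way. A call with a gripper value outside its range is refused whole. OPENING is the closure, from 0 (fully open) to 1 (shut), set as the call begins (- or left out, the last holds). The fingers move at their own pace and stop on an object; the grip force is fixed at half the most. Time passes only in rows, so rows that do not move let the fingers close. It gives the time, the measured TCP pose, the force and the opening at its end, in the units of the state.
- get_obs(): the state, without advancing time (a new reading comes with each control period).
- capture(name): name is "scene" or "top" or "wrist"; returns a dict with "img" (480x640x3 uint8, red, green, blue), "fx", "fy", "cx", "cy" (pixels), "k1" (the pictures are not rectified: a ray, as slopes to the right and down, at radius r is drawn at 1 + k1 r^2 times it, then the intrinsics apply), "cam_to_world" (4x4, takes a point from camera to world coordinates). Camera axes: x right, y up, looking along -z (the intrinsics and any distortion apply to the point x, -y, -z); pixel columns grow to the right and rows downward; lengths in mm; the calibration is good to about 2 mm. A picture is of the moment at which its call begins. There is no depth.
- bot.close_job(): hands the job in, once; it reports no verdict.
Trained networks look in the newest picture that a camera, given by its name, has taken for a name from the list of things; names that differ only in an ending like _2 or _b are one class to them, and where a whole thing is asked for, a point or a joint stands for the part that bears it (a point fixed in the world has none). Each returns a list of dicts, best first, with "score" (0 to 1); they miss things now and then, are a little off and sometimes report something else, mostly with a low value. They report only what shows in the picture. A call takes as long as a camera call.
- spot_in(thing, camera): "xyz" ([x, y, z] in mm, in the coordinates of the camera as it stood for that picture, good to about 4 mm: the middle of the surface that is visible of it).
The state is a dict: "time": time; "joint_positions": joint angles; "dq": joint speeds; "tau": joint torques, N m; "tool_pos": TCP position; "tcp_rot": TCP orientation; "contact_force": force on the tool from outside, world axes, zero at the start; "moment": the same for the moment, N m; "grip_width": finger opening in mm.
Only numpy, scipy, OpenCV 4.12 (cv2) and the standard library are available. Lean on these libraries where they do the work, as an engineer would, in place of code of your own. Each camera call takes 0.05 s, during which the arm holds its last target. There are 200 camera calls.

## Working session

There is one attempt and no reset: what is moved stays moved. The work goes in short steps, Python scripts to look and compute and a shell command to move; the robot and the scene stay as the last step left them, time stands still between calls to the robot, and variables do not carry over. Pictures are saved under pics/ and viewed, about 8 in all and at most 12, crops included, and the job is handed in when it is done.

```bash
mkdir -p pics; ls; cat > h.py <<'E'
import numpy as np,cv2
from plant import get_obs,capture,bot,spot_in
def save(c,n): cv2.imwrite('pics/'+n,c['img'][:,:,::-1])
E
python3 - <<'E'
from h import *
np.set_printoptions(precision=1,suppress=True)
for cam in ['scene','top']:
    c=capture(cam); save(c,cam+'1.png'); M=np.array(c['cam_to_world'])
    print(cam,c['fx'],c['k1'],M.tolist())
    for t in ['dark_chunk','milk_chunk','white_chunk','board','stand','sprinkles','timer']:
        for r in spot_in(t,cam)[:2]: print(t,r['score'],(M@np.r_[r['xyz'],1])[:3])
print(get_obs())
E
```

```text
pics
scene 584.4786908530413 -0.17127087003720923 [[-0.9002213626543123, 0.31371251109457954, -0.3019701286610094, 157.0689056690706], [-0.4350332163671385, -0.6776738075809304, 0.5928779901261529, 739.1106432631186], [-0.018644003810226926, 0.6650884684773128, 0.7465318012117279, 992.068699539411], [0.0, 0.0, 0.0, 1.0]]
dark_chunk 0.92 [472.6 129.2  48.7]
milk_chunk 0.88 [ 469.4 -143.    86.8]
board 0.7 [454.2 158.3  14.9]
sprinkles 0.79 [365.9 252.9  83.5]
timer 0.86 [598.7 131.   43.4]
top 486.6229300830438 0.014049119464803231 [[0.027771931843391003, 0.9920843327588231, -0.1224638579180264, 395.7200768319885], [-0.9995281543701531, 0.029168573203427126, 0.009626160120806502, 30.566199505116128], [0.013122058644935949, 0.122138736819065, 0.9924262897289459, 1135.6490623376326], [0.0, 0.0, 0.0, 1.0]]
dark_chunk 0.59 [473.4 117.3  50.2]
milk_chunk 0.77 [ 475.2 -155.4   87.6]
white_chunk 0.88 [ 477.9 -269.6   80.1]
stand 0.87 [ 525.8 -214.1   83.3]
sprinkles 0.67 [372.8 229.5 104.5]
sprinkles 0.16 [470.6 119.3  51.5]
{'time': 0.8, 'joint_positions': array([-1.4,  0.3,  1.5,  0. ,  1.3, -0.1]), 'dq': array([ 0.,  0., -0.,  0.,  0.,  0.]), 'tau': array([  0. , -43.1, -24.4,   0.1,   0. ,  -0. ]), 'tool_pos': array([ 147. , -504. ,  248.7]), 'tcp_rot': array([ 3.1, -0. ,  0.3]), 'contact_force': array([ 0.3,  1.2, -0.9]), 'moment': array([-0.,  0., -0.]), 'grip_width': 91.82469702421464}
```

View pics/top1.png

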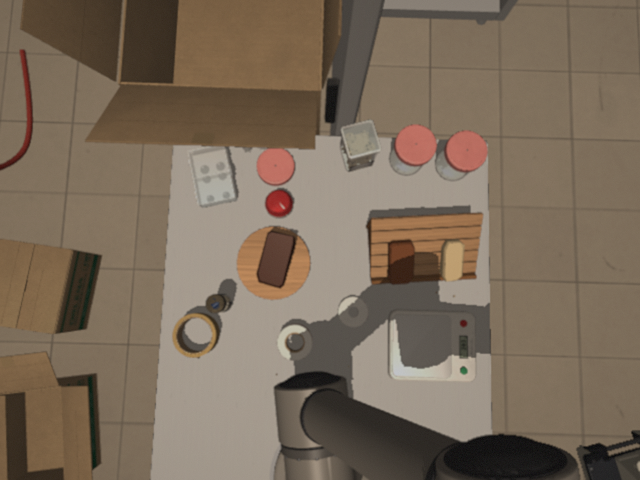

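View pics/scene1.png

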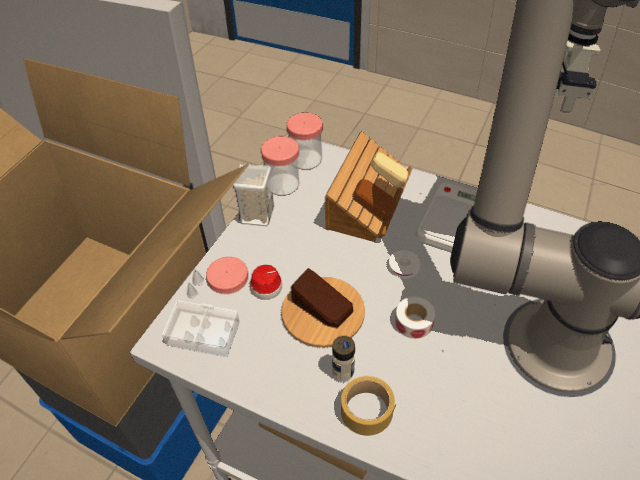

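The top view shows the dark chunk at about (276,258), milk at (401,262) and white at (452,260). I need a closer look at the dark wedge's direction.

```bash
python3 - <<'E'
from h import *
a=cv2.imread('pics/top1.png');b=cv2.imread('pics/scene1.png')
f=lambda i,x,y,w,h,s:cv2.resize(i[y:y+h,x:x+w],None,fx=s,fy=s,interpolation=cv2.INTER_CUBIC)
t=f(a,230,215,90,90,4);s=f(b,275,255,100,90,4)[:360]
u=f(a,365,205,125,80,4)[:,:400];v=f(b,320,130,100,110,3)[:240]
r1=np.hstack([t,s]);r2=np.hstack([f(a,365,205,120,85,3.2)[:240],f(b,320,140,100,100,2.4)])
w=max(r1.shape[1],r2.shape[1]);p=lambda r:cv2.copyMakeBorder(r,0,0,0,w-r.shape[1],0)
cv2.imwrite('pics/crop1.png',np.vstack([p(r1),p(r2)]))
E
python3 -m handwheel '[[[30,50,10],[0,0,-0.1]],[[30,50,10],[0,0,-0.1]],[[30,50,10],[0,0,-0.088]],[[30,40,10],[0,0,0]],[[30,40,10],[0,0,0]],[[30,40,0],[0,0,0]],[[30,30,0],[0,0,0]],[[0,0,0],[0,0,0]],[[0,0,0],[0,0,0]],[[0,0,0],[0,0,0]]]'
```

```text
time: 2.05
tool_pos: [356.5, -204.8, 298.7]
tcp_rot: [3.141, 0.0, -0.006]
contact_force: [1.1, 0.6, -0.9]
grip_width: 91.8
```

View pics/crop1.png

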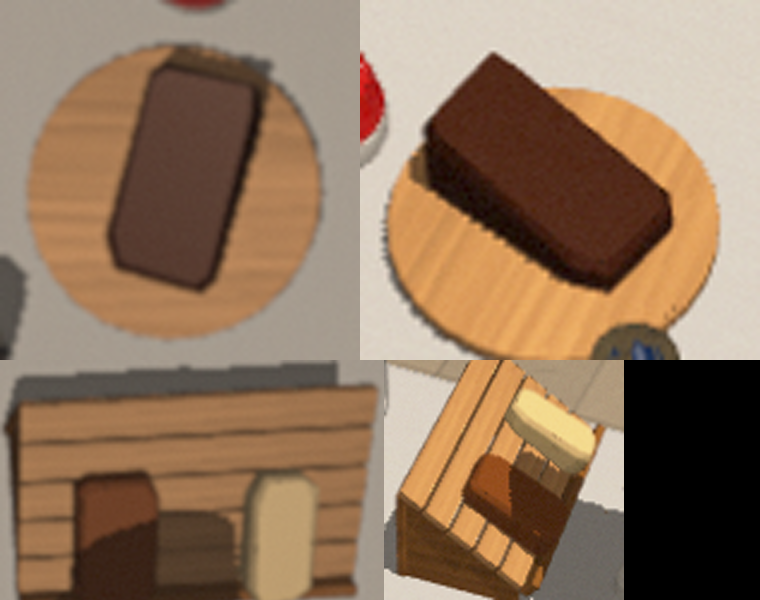

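Dark's thick end points away from the robot, with yaw about -0.25. Both stand chunks have their thick ends towards the robot, so only small yaw turns are needed. Next, a close look with the wrist camera.

```bash
python3 - <<'E'
from h import *
np.set_printoptions(precision=2,suppress=True)
c=capture('wrist'); save(c,'wrist1.png'); M=np.array(c['cam_to_world'])
np.savez('w1.npz',M=M,k=[c[k] for k in('fx','fy','cx','cy','k1')]); print(M)
print(get_obs()['tool_pos'])
for t in ['milk_chunk','white_chunk','stand']:
    for r in spot_in(t,'wrist')[:2]: print(t,r['score'],(M@np.r_[r['xyz'],1])[:3])
E
```

```text
[[  -0.01    0.95    0.3   436.87]
 [  -1.     -0.01   -0.   -206.1 ]
 [  -0.     -0.3     0.95  434.66]
 [   0.      0.      0.      1.  ]]
[ 356.47 -204.81  298.71]
milk_chunk 0.91 [ 473.31 -156.84   92.84]
stand 0.87 [ 499.62 -214.7    62.64]
```

View pics/wrist1.png

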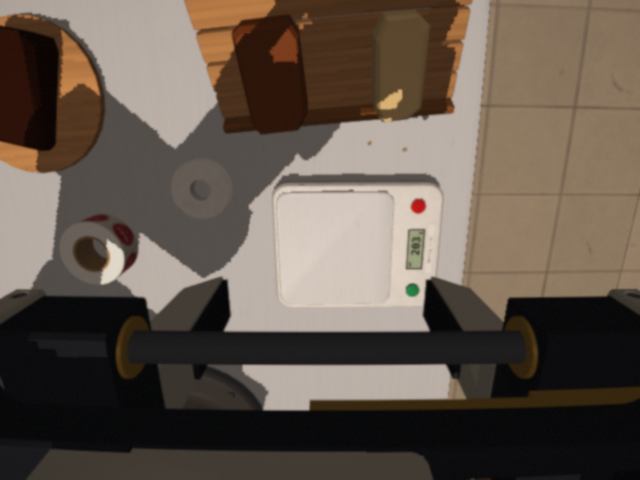

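The wrist view has milk at about (270,75) and white at (402,65), cut off at the top. The camera sits ahead of the tool and looks back, so I'll move forward.

```bash
python3 -m handwheel '[[[45,0,10],[0,0,0]],[[45,0,10],[0,0,0]],[[35,0,10],[0,0,0]],[[0,0,0],[0,0,0]],[[0,0,0],[0,0,0]]]'
python3 - <<'E'
from h import *
np.set_printoptions(precision=3,suppress=True)
c=capture('wrist'); M=np.array(c['cam_to_world'])
np.savez('w2.npz',M=M,k=[c[k] for k in('fx','fy','cx','cy','k1')]); print(M, [c[k] for k in('fx','fy','cx','cy','k1')])
for t in ['milk_chunk','white_chunk','stand']:
    for r in spot_in(t,'wrist')[:2]: print(t,r['score'],(M@np.r_[r['xyz'],1])[:3])
save(c,'wrist2.png')
i=cv2.imread('pics/wrist2.png'); cv2.imwrite('pics/w2c.png',i)
E
```

```text
time: 2.88
tool_pos: [481.3, -204.1, 328.2]
tcp_rot: [-3.141, 0.001, -0.004]
contact_force: [-0.4, 0.5, -0.4]
grip_width: 91.9
[[  -0.005    0.954    0.301  561.833]
 [  -1.      -0.005   -0.002 -205.426]
 [  -0.001   -0.301    0.954  464.065]
 [   0.       0.       0.       1.   ]] [372.8502082465073, 372.8502082465073, 326.3490962508099, 233.75662433919328, -0.05354173645652253]
milk_chunk 0.73 [ 478.481 -160.15    94.955]
white_chunk 0.76 [ 488.004 -271.091   84.957]
stand 0.62 [ 534.597 -216.236   92.216]
```

View pics/w2c.png

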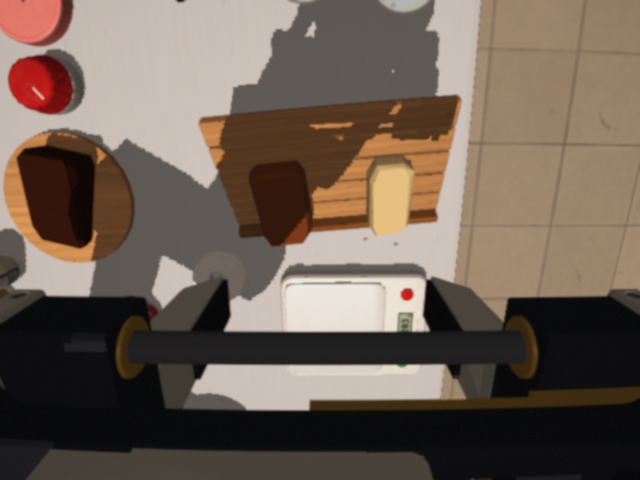

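```bash
python3 - <<'E'
from h import *
i=cv2.imread('pics/wrist2.png')
f=lambda x,y,w,h,s:cv2.resize(i[y:y+h,x:x+w],None,fx=s,fy=s,interpolation=cv2.INTER_CUBIC)
a=f(190,90,280,165,2.8); b=f(0,120,140,145,2.8)[:138*1]
a=np.clip(a*1.5,0,255).astype(np.uint8)
cv2.imwrite('pics/c2.png',a)
d=np.clip(f(0,120,140,145,4)*1.7,0,255).astype(np.uint8); cv2.imwrite('pics/c3.png',d)
E
```

```text
(no output)
```

View pics/c2.png

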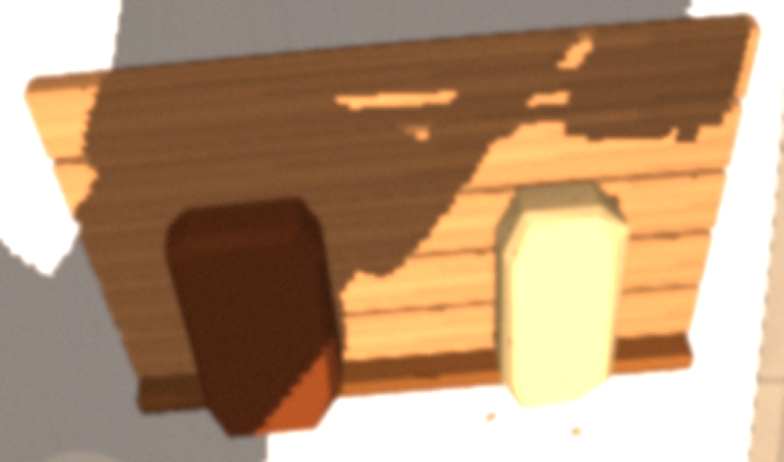

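View pics/c3.png

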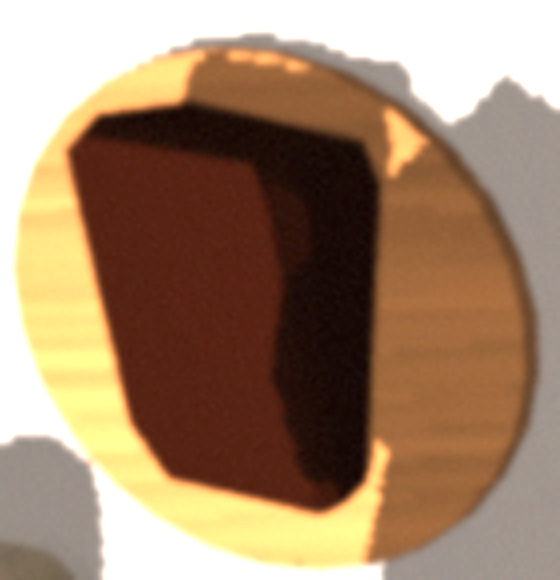

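Wrist crop c2 (2.8×, offset 190,90):
- Stand back edge runs from (30,85) to (755,18).
- Milk top face runs from about (245,240) to (274,433).
- White top face runs from about (566,222) to (560,400).

The dark top edges come from the top-camera crop, about (208,77) to (153,277). I'll back-project these next.

```bash
cat >> h.py <<'E'
def ray(p,k,M):
    fx,fy,cx,cy,k1=k
    d=np.array([(p[0]-cx)/fx,(p[1]-cy)/fy]); u=d.copy()
    for _ in range(20): u=d/(1+k1*(u@u))
    return M[:3,:3]@np.array([u[0],-u[1],-1.]), M[:3,3]
def onplane(p,k,M,n,q):
    d,o=ray(p,k,M); n=np.array(n,float); return o+d*((np.array(q,float)-o)@n)/(d@n)
E
python3 - <<'E'
from h import *
np.set_printoptions(precision=1,suppress=True)
z=np.load('w2.npz');M,k=z['M'],z['k']
P=lambda x,y:(190+x/2.8,90+y/2.8); up=[0,0,1]
bl,br=[onplane(P(*p),k,M,up,[0,0,116]) for p in((30,85),(755,18))]
fl,fr=[onplane(P(*p),k,M,up,[0,0,40]) for p in((143,408),(690,365))]
print('stand',bl,br,fl,fr,np.linalg.norm(br-bl),np.linalg.norm(fr-fl))
yaw=np.arctan2(-(br-bl)[0],(bl-br)[1])*-1; yaw=np.arctan2(-(bl-br)[0],(bl-br)[1])
e=np.array([np.cos(yaw),np.sin(yaw),0]); S=(bl+br)/2-63*e; S[2]=0; print('S',S,'yaw',yaw)
f=np.array([-e[1],e[0],0]); t=np.radians(27)
n=-np.sin(t)*e+np.cos(t)*np.array(up)
for nm,h,L,ps in(('milk',32,100,[(245,240),(274,433)]),('white',30,96,[(566,222),(560,400)])):
    x0=-60+L/2/np.cos(np.radians(8))*np.cos(np.radians(35))
    q=S+x0*e+np.array([0,0,72+.7*x0])+h*n
    b,a=[onplane(P(*p),k,M,n,q) for p in ps]; d=b-a
    print(nm,'model q(no y)',q,'mid',(a+b)/2,'len',np.linalg.norm(d),'yaw',np.arctan2(d[1],d[0]))
c=capture('top');kk=[c[x] for x in('fx','fy','cx','cy','k1')];T=np.array(c['cam_to_world'])
Q=lambda x,y:(230+x/4,215+y/4)
b=onplane(Q(208,77),kk,T,up,[0,0,69]);a=onplane(Q(153,277),kk,T,up,[0,0,35]);d=b-a
print('dark',b,a,(a+b)/2,'len',np.linalg.norm(d[:2]),np.arctan2(d[1],d[0]))
print('board',onplane(Q(174,191),kk,T,up,[0,0,14]))
for p in((30,85),(755,18)):pass
E
```

```text
stand [560.  -91.7 116. ] [ 579.4 -323.6  116. ] [ 426.2 -102.1   40. ] [ 444.1 -334.8   40. ] 232.73258931018697 233.35296069248892
S [ 506.9 -212.9    0. ] yaw 0.08364427991572819
milk model q(no y) [ 473.9 -215.7   87.5] mid [ 465.4 -159.3   85.6] len 95.39148982966563 yaw 0.030730466837938147
white model q(no y) [ 473.1 -215.7   84.5] mid [ 474.5 -272.3   82.8] len 86.56778207164405 yaw 0.10053314084125894
dark [526.8 104.2  69. ] [416.9 133.2  35. ] [471.9 118.7  52. ] len 113.64428362437069 -0.25768934459358595
board [466.9 125.1  14. ]
```

```bash
python3 -m handwheel '[[[-5,6,-25],[0,0,0.054]],[[-6,8,-30],[0.004,-0.083,0]],[[-6,8,-35],[0.004,-0.083,0]],[[-6,8,-35],[0.004,-0.083,0]],[[-6,8,-30],[0.004,-0.083,0]],[[-6,6.5,-24],[0,0,0]],[[0,0,0],[0,0,0]],[[0,0,0],[0,0,0]],[[0,0,0],[0,0,0]]]' 0
python3 - <<'E'
from h import *
c=capture('wrist');save(c,'wrist3.png')
from scipy.spatial.transform import Rotation as R
print(R.from_euler('xyz',get_obs()['tcp_rot']).as_matrix().round(3))
E
```

```text
time: 4.25
tool_pos: [448.0, -160.2, 151.0]
tcp_rot: [3.139, -0.334, 0.051]
contact_force: [0.3, 0.0, -0.9]
grip_width: 91.5
[[ 0.944  0.05   0.328]
 [ 0.048 -0.999  0.014]
 [ 0.328  0.002 -0.945]]
```

View pics/wrist3.png

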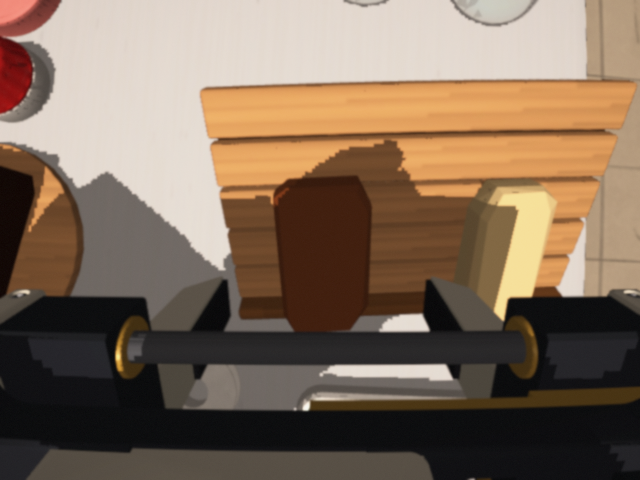

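Milk is centred between the jaws (column about 324 against 327) and parallel to them. I'll descend and close.

```bash
python3 -m handwheel '[[[5,0.4,-15],[0,0,0]],[[6,0.5,-20],[0,0,0]],[[5,0.4,-18],[0,0,0]],[[3,0.3,-9],[0,0,0]],[[1.5,0,-5],[0,0,0]],[[0,0,0],[0,0,0]],[[0,0,0],[0,0,0]]]' 0
```

```text
time: 5.18
tool_pos: [467.7, -158.1, 83.3]
tcp_rot: [3.14, -0.333, 0.05]
contact_force: [-0.6, 0.3, 0.8]
grip_width: 91.6
```

```bash
python3 -m handwheel '[[[0,0,0],[0,0,0]],[[0,0,0],[0,0,0]],[[0,0,0],[0,0,0]],[[0,0,0],[0,0,0]],[[0,0,0],[0,0,0]],[[0,0,0],[0,0,0]]]' 1
```

```text
time: 5.92
tool_pos: [467.5, -158.0, 82.8]
tcp_rot: [3.141, -0.332, 0.05]
contact_force: [-1.5, -0.5, 1.0]
grip_width: 55.6
```

Gripped (55.6 mm opening). Now lift, level the tool, turn to the dark chunk's yaw and hover over it.

```bash
python3 -m handwheel '[[[0,0,12],[0,0,0]],[[0,0,28],[0,0,0]],[[0,0,40],[0,0,0]],[[0,0,40],[0,0,0]],[[0,20,27],[0,0,0]],[[0,45,0],[-0.005,0.11,0]],[[0,50,0],[-0.005,0.11,0]],[[0,50,0],[-0.005,0.111,0]],[[0,50,0],[0,0,-0.1]],[[0,40,0],[0,0,-0.1]],[[0,23,0],[0,0,-0.107]],[[0,0,0],[0,0,0]]]'
python3 -m handwheel '[[[0,0,0],[0,0,0]],[[0,0,0],[0,0,0]]]'
python3 - <<'E'
from h import *
c=capture('wrist');save(c,'wrist4.png'); M=np.array(c['cam_to_world'])
np.savez('w4.npz',M=M,k=[c[k] for k in('fx','fy','cx','cy','k1')])
for t in ['dark_chunk','milk_chunk']:
    for r in spot_in(t,'wrist')[:2]: print(t,r['score'],(M@np.r_[r['xyz'],1])[:3])
i=cv2.imread('pics/wrist4.png'); cv2.imwrite('pics/w4.png',np.clip(i*1.5,0,255).astype(np.uint8))
E
```

```text
time: 7.42
tool_pos: [467.1, 121.2, 230.1]
tcp_rot: [-3.141, -0.001, -0.255]
contact_force: [-0.1, -0.6, -1.9]
grip_width: 56.1
time: 7.68
tool_pos: [467.6, 119.1, 229.9]
tcp_rot: [-3.141, -0.001, -0.258]
contact_force: [0.0, -0.7, -2.5]
grip_width: 55.7
dark_chunk 0.69 [508.09789697 109.89723926  59.16983644]
milk_chunk 0.67 [488.40742926 115.23368387 237.89850745]
```

View pics/w4.png

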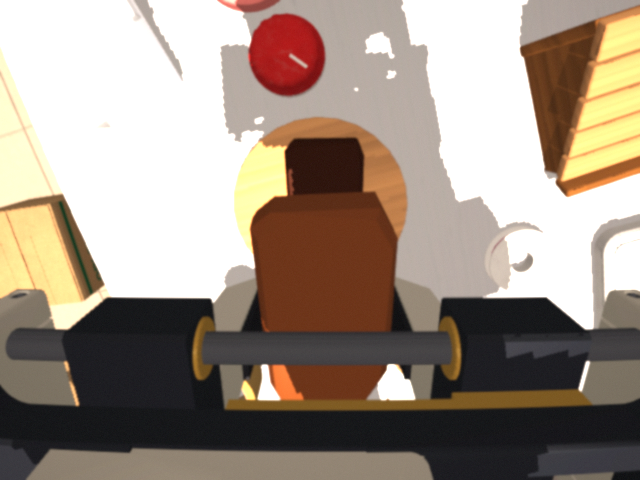

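The picture shows dark's far end at column about 325 (edges 287 and 362, row 138), parallel with the held milk (centre column about 325). A quick numeric check follows.

```bash
python3 - <<'E'
from h import *
np.set_printoptions(precision=1,suppress=True)
z=np.load('w4.npz');M,k=z['M'],z['k'];up=[0,0,1]
e=np.array([np.cos(.257),-np.sin(.257),0])
for p in((325,138),(325,172)):
  for zz in(14,69):
    b=onplane(p,k,M,up,[0,0,zz]); print(p,zz,b,b-60*e)
l,r=[onplane(p,k,M,up,[0,0,14]) for p in((287,150),(362,150))];print(l,r,np.linalg.norm(l-r))
# milk top face in hand: back edge, width
y=get_obs()['tool_pos'];print(y)
n=np.array([-np.sin(.14)*e[0],-np.sin(.14)*e[1],np.cos(.14)])
for p in((323,198),(328,400)):
  b=onplane(p,k,M,n,y+np.array([0,0,4]));print('milk',b,(b-y)@e)
E
```

```text
(325, 138) 14 [528.2 103.5  14. ] [470.1 118.8  14. ]
(325, 138) 69 [530.8 102.6  69. ] [472.8 117.8  69. ]
(325, 172) 14 [498.  111.5  14. ] [440.  126.8  14. ]
(325, 172) 69 [505.3 109.4  69. ] [447.3 124.6  69. ]
[526.7 140.3  14. ] [508.9  73.1  14. ] 69.51704396857818
[467.6 119.3 229.8]
milk [520.1 105.4 241.5] 54.255910546356766
milk [426.3 128.3 227.9] -42.26444983878502
```

```bash
python3 -m handwheel '[[[-1,0.3,-20],[0,0,0]],[[-1.4,0.4,-35],[0,0,0]],[[0,0,-35],[0,0,0]],[[0,0,-25],[0,0,0]],[[0,0,-13],[0,0,0]],[[0,0,-6],[0,0,0]],[[0,0,-4],[0,0,0]],[[0,0,0],[0,0,0]],[[0,0,0],[0,0,0]]]'
python3 -m handwheel '[[[0,0,-2],[0,0,0]],[[0,0,0],[0,0,0]],[[0,0,0],[0,0,0]]]'
```

```text
time: 8.95
tool_pos: [465.5, 120.9, 92.3]
tcp_rot: [-3.14, -0.002, -0.257]
contact_force: [0.9, -0.0, -1.3]
grip_width: 55.8
time: 9.32
tool_pos: [465.1, 120.8, 89.8]
tcp_rot: [-3.141, -0.001, -0.257]
contact_force: [-0.1, -0.1, -1.8]
grip_width: 56.0
```

```bash
python3 -m handwheel '[[[0,0,-2],[0,0,0]],[[0,0,-1],[0,0,0]],[[0,0,0],[0,0,0]],[[0,0,0],[0,0,0]]]'
```

```text
time: 9.82
tool_pos: [465.2, 120.8, 86.8]
tcp_rot: [-3.141, -0.001, -0.257]
contact_force: [-0.4, -0.3, -2.1]
grip_width: 56.0
```

```bash
python3 -m handwheel '[[[0,0,-1],[0,0,0]],[[0,0,-1],[0,0,0]],[[0,0,0],[0,0,0]],[[0,0,0],[0,0,0]]]'; python3 -m handwheel '[[[0,0,-1],[0,0,0]],[[0,0,0],[0,0,0]],[[0,0,0],[0,0,0]]]'; python3 -m handwheel '[[[0,0,-1],[0,0,0]],[[0,0,0],[0,0,0]],[[0,0,0],[0,0,0]]]'
```

```text
time: 10.32
tool_pos: [465.1, 120.8, 84.8]
tcp_rot: [-3.141, -0.001, -0.257]
contact_force: [-0.8, -0.6, -1.9]
grip_width: 55.9
time: 10.7
tool_pos: [465.1, 120.8, 83.7]
tcp_rot: [-3.141, -0.001, -0.257]
contact_force: [-0.5, 0.3, -1.9]
grip_width: 55.8
time: 11.08
tool_pos: [465.1, 120.8, 82.7]
tcp_rot: [-3.141, -0.001, -0.257]
contact_force: [0.6, 0.2, -2.3]
grip_width: 56.2
```

```bash
for i in 1; do :; done; python3 -m handwheel '[[[0,0,-1],[0,0,0]],[[0,0,0],[0,0,0]],[[0,0,0],[0,0,0]]]'; python3 -m handwheel '[[[0,0,-1],[0,0,0]],[[0,0,0],[0,0,0]],[[0,0,0],[0,0,0]]]'
```

```text
time: 11.45
tool_pos: [465.1, 120.8, 81.7]
tcp_rot: [-3.141, -0.001, -0.257]
contact_force: [0.4, 0.1, -3.0]
grip_width: 56.4
time: 11.82
tool_pos: [465.1, 120.8, 80.7]
tcp_rot: [-3.141, -0.001, -0.257]
contact_force: [-0.2, -1.2, -3.0]
grip_width: 56.4
```

```bash
python3 -m handwheel '[[[0,0,-1],[0,0,0]],[[0,0,0],[0,0,0]],[[0,0,0],[0,0,0]]]'; python3 -m handwheel '[[[0,0,-1],[0,0,0]],[[0,0,0],[0,0,0]],[[0,0,0],[0,0,0]]]'
```

```text
time: 12.2
tool_pos: [465.2, 120.8, 79.8]
tcp_rot: [-3.141, -0.001, -0.257]
contact_force: [0.1, -0.0, -1.0]
grip_width: 56.0
time: 12.58
tool_pos: [465.3, 120.8, 79.7]
tcp_rot: [-3.141, -0.002, -0.257]
contact_force: [-3.2, 0.4, 10.1]
grip_width: 56.1
```

Contact came at z about 79.7, as predicted. Ease off, release and retreat, then look.

```bash
python3 -m handwheel '[[[0,0,0.8],[0,0,0]],[[0,0,0],[0,0,0]],[[0,0,0],[0,0,0]]]'; python3 -m handwheel '[[[0,0,0],[0,0,0]],[[0,0,0],[0,0,0]],[[0,0,0],[0,0,0]],[[0,0,0],[0,0,0]],[[0,0,0],[0,0,0]]]' 0; python3 -m handwheel '[[[0,0,6],[0,0,0]],[[0,0,20],[0,0,0]],[[0,0,40],[0,0,0]],[[0,0,50],[0,0,0]],[[0,0,24],[0,0,0]],[[0,0,0],[0,0,0]],[[0,0,0],[0,0,0]],[[0,0,0],[0,0,0]]]'
python3 - <<'E'
from h import *
c=capture('wrist');save(c,'wrist5.png'); M=np.array(c['cam_to_world'])
np.savez('w5.npz',M=M,k=[c[k] for k in('fx','fy','cx','cy','k1')])
i=cv2.imread('pics/wrist5.png'); cv2.imwrite('pics/w5.png',np.clip(i*1.5,0,255).astype(np.uint8))
E
```

```text
time: 12.95
tool_pos: [465.2, 120.8, 79.7]
tcp_rot: [-3.141, -0.001, -0.257]
contact_force: [-1.6, -0.3, 4.5]
grip_width: 56.1
time: 13.58
tool_pos: [465.1, 120.8, 79.5]
tcp_rot: [-3.141, -0.001, -0.257]
contact_force: [0.2, 0.4, -0.2]
grip_width: 91.3
time: 14.58
tool_pos: [464.5, 120.7, 218.2]
tcp_rot: [3.142, 0.002, -0.257]
contact_force: [-0.4, 0.7, 0.2]
grip_width: 91.6
```

View pics/w5.png

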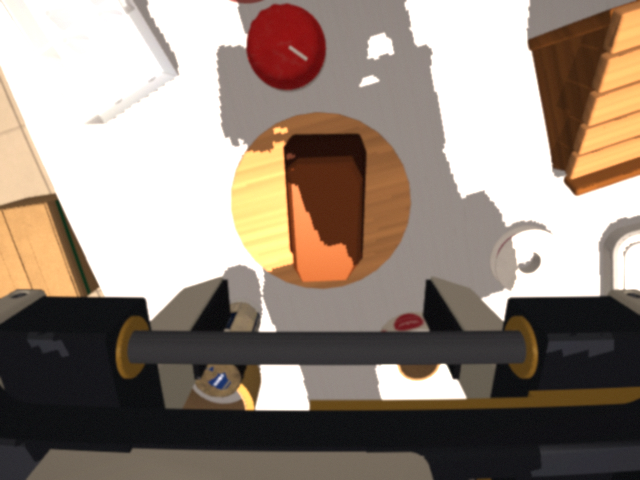

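Milk lies squarely on dark, with its top between rows of about 157 and 282 at column 328. Check its centre, then fetch white.

```bash
python3 - <<'E'
from h import *
np.set_printoptions(precision=1,suppress=True)
z=np.load('w5.npz');M,k=z['M'],z['k']
e=np.array([np.cos(.257),-np.sin(.257),0]);n=-np.sin(.14)*e+np.array([0,0,np.cos(.14)])
q=np.array([466,120,83.7])
b,f=[onplane(p,k,M,n,q) for p in((327,157),(328,282))];m=(b+f)/2
print(b,f,m,np.linalg.norm(b-f),'origin',m-32*n, 'yaw',np.arctan2(*(b-f)[1::-1]))
E
python3 -m handwheel '[[[0,-20,10],[0,0,0.1]],[[2,-45,10],[0,0,0.1]],[[0,-55,0],[0,0,0.1]],[[0,-55,0],[0,0,0.047]],[[-5,-55,0],[0.008,-0.09,0]],[[-10,-55,0],[0.008,-0.09,0]],[[-10,-55,-10],[0.008,-0.09,0]],[[-8,-35,-20],[0.008,-0.1,0]],[[-3,-17,-30],[0.008,-0.1,0]],[[0,0,-20],[0,0,0]],[[0,0,0],[0,0,0]],[[0,0,0],[0,0,0]]]'
```

```text
[516.2 105.6  91.1] [417.6 130.7  76.7] [466.9 118.2  83.9] 102.74134159922818 origin [471.2 117.1  52.2] yaw -0.24921956886461163
time: 16.12
tool_pos: [431.6, -271.3, 160.0]
tcp_rot: [3.139, -0.473, 0.091]
contact_force: [-1.0, -0.4, -0.1]
grip_width: 91.8
```

```bash
python3 -m handwheel '[[[6,0,0],[0,0,0]],[[6,0,-12],[0,0,0]],[[10,-0.5,-20],[0,0,0]],[[10,-0.5,-20],[0,0,0]],[[7.5,0,-14],[0,0,0]],[[4,0,-8],[0,0,0]],[[2,0,-4],[0,0,0]],[[0,0,0],[0,0,0]],[[0,0,0],[0,0,0]]]' 0
```

```text
time: 17.25
tool_pos: [476.7, -272.4, 82.0]
tcp_rot: [3.139, -0.473, 0.091]
contact_force: [0.4, -0.2, -0.3]
grip_width: 92.0
```

```bash
python3 -m handwheel '[[[0,0,0],[0,0,0]],[[0,0,0],[0,0,0]],[[0,0,0],[0,0,0]],[[0,0,0],[0,0,0]],[[0,0,0],[0,0,0]],[[0,0,0],[0,0,0]],[[0,0,0],[0,0,0]]]' 1
```

```text
time: 18.12
tool_pos: [476.6, -272.0, 81.5]
tcp_rot: [3.14, -0.473, 0.09]
contact_force: [-1.2, 1.6, 0.7]
grip_width: 46.2
```

```bash
python3 -m handwheel '[[[0,0,12],[0,0,0]],[[0,0,28],[0,0,0]],[[0,0,40],[0,0,0]],[[0,15,40],[0,0,0]],[[0,35,38],[-0.008,0.094,0]],[[0,50,0],[-0.008,0.094,0]],[[0,55,0],[-0.008,0.095,0]],[[0,55,0],[-0.008,0.095,0]],[[0,55,0],[-0.008,0.095,0]],[[-2,55,0],[0,0,-0.11]],[[-3,45,0],[0,0,-0.11]],[[-2.6,25,0],[0,0,-0.12]]]'
python3 -m handwheel '[[[0,0,0],[0,0,0]],[[0,0,0],[0,0,0]],[[0,0,0],[0,0,0]]]'
python3 - <<'E'
from h import *
c=capture('wrist');save(c,'wrist6.png'); M=np.array(c['cam_to_world'])
np.savez('w6.npz',M=M,k=[c[k] for k in('fx','fy','cx','cy','k1')])
print(get_obs()['tool_pos'],get_obs()['tcp_rot'])
E
```

```text
time: 19.62
tool_pos: [468.5, 120.0, 239.1]
tcp_rot: [-3.14, 0.003, -0.252]
contact_force: [0.8, -0.7, -2.3]
grip_width: 45.8
time: 20.0
tool_pos: [469.2, 116.7, 239.5]
tcp_rot: [-3.141, 0.002, -0.251]
contact_force: [-0.8, -0.1, -1.2]
grip_width: 45.7
[469.21089624 116.80337935 239.5013247 ] [-3.14059474e+00  1.95895327e-03 -2.50906512e-01]
```

View pics/wrist6.png

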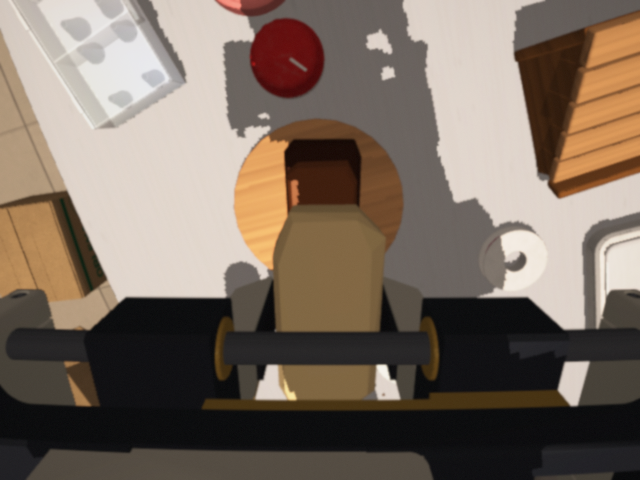

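White is held square (back edge at row about 212, column 329), and milk behind it is centred at about column 323.

```bash
python3 - <<'E'
from h import *
np.set_printoptions(precision=1,suppress=True)
z=np.load('w6.npz');M,k=z['M'],z['k'];up=[0,0,1]
y=np.array(get_obs()['tool_pos']);e=np.array([np.cos(.251),-np.sin(.251),0]);f=np.array([-e[1],e[0],0])
for p in((329,212),(329,219),(329,206),(340,400)):
  b=onplane(p,k,M,up,y+[0,0,2]);print(p,b,(b-y)@e,(b-y)@f)
b=onplane((323,155),k,M,up,[0,0,91]);print('milk back',b,(b-y)@e,(b-y)@f)
E
```

```text
(329, 212) [514.3 103.2 241.5] 47.03459585897806 -1.9479415461148384
(329, 219) [511.7 103.9 241.5] 44.35478089273953 -1.9530697215377235
(329, 206) [516.5 102.7 241.5] 49.30756899391463 -1.9436212598858522
(340, 400) [429.9 119.6 241.5] -38.74348461170481 -7.007800530286683
milk back [521.1 105.2  91. ] 53.08770840556419 1.6791876790224416
```

```bash
python3 -m handwheel '[[[1.4,0.6,-20],[0,0,0]],[[2,0.6,-35],[0,0,0]],[[0,0,-30],[0,0,0]],[[0,0,-18],[0,0,0]],[[0,0,-10],[0,0,0]],[[0,0,-5],[0,0,0]],[[0,0,-3],[0,0,0]],[[0,0,0],[0,0,0]],[[0,0,0],[0,0,0]]]'
python3 -m handwheel '[[[0,0,-1],[0,0,0]],[[0,0,-1],[0,0,0]],[[0,0,0],[0,0,0]],[[0,0,0],[0,0,0]]]'
```

```text
time: 21.18
tool_pos: [472.7, 119.0, 119.0]
tcp_rot: [-3.14, 0.001, -0.25]
contact_force: [0.2, -0.4, -1.3]
grip_width: 46.1
time: 21.68
tool_pos: [472.4, 119.0, 116.5]
tcp_rot: [-3.14, 0.002, -0.25]
contact_force: [-0.2, 0.4, -1.9]
grip_width: 45.6
```

```bash
python3 -m handwheel '[[[0,0,-1],[0,0,0]],[[0,0,0],[0,0,0]],[[0,0,0],[0,0,0]]]'; python3 -m handwheel '[[[0,0,-1],[0,0,0]],[[0,0,0],[0,0,0]],[[0,0,0],[0,0,0]]]'; python3 -m handwheel '[[[0,0,-1],[0,0,0]],[[0,0,0],[0,0,0]],[[0,0,0],[0,0,0]]]'
```

```text
time: 22.05
tool_pos: [472.4, 119.0, 115.5]
tcp_rot: [-3.14, 0.002, -0.25]
contact_force: [-0.6, -0.2, -1.6]
grip_width: 45.7
time: 22.42
tool_pos: [472.4, 119.0, 114.5]
tcp_rot: [-3.14, 0.002, -0.25]
contact_force: [0.3, -0.2, -1.6]
grip_width: 45.7
time: 22.8
tool_pos: [472.4, 119.0, 113.5]
tcp_rot: [-3.14, 0.002, -0.25]
contact_force: [0.8, 0.4, -1.6]
grip_width: 45.9
```

```bash
python3 -m handwheel '[[[0,0,-0.7],[0,0,0]],[[0,0,0],[0,0,0]],[[0,0,0],[0,0,0]]]'; python3 -m handwheel '[[[0,0,-0.7],[0,0,0]],[[0,0,0],[0,0,0]],[[0,0,0],[0,0,0]]]'
```

```text
time: 23.18
tool_pos: [472.4, 119.0, 112.9]
tcp_rot: [-3.14, 0.002, -0.25]
contact_force: [-0.7, 0.6, -1.0]
grip_width: 46.3
time: 23.55
tool_pos: [472.4, 119.0, 112.1]
tcp_rot: [-3.14, 0.002, -0.25]
contact_force: [-0.3, 0.3, -1.1]
grip_width: 45.9
```

```bash
python3 -m handwheel '[[[0,0,-0.7],[0,0,0]],[[0,0,0],[0,0,0]],[[0,0,0],[0,0,0]]]'
```

```text
time: 23.92
tool_pos: [472.5, 119.0, 111.6]
tcp_rot: [-3.14, 0.002, -0.25]
contact_force: [-1.1, 0.0, 2.0]
grip_width: 45.8
```

Light contact. Release, lift clear and check.

```bash
python3 -m handwheel '[[[0,0,0],[0,0,0]],[[0,0,0],[0,0,0]],[[0,0,0],[0,0,0]],[[0,0,0],[0,0,0]],[[0,0,0],[0,0,0]]]' 0; python3 -m handwheel '[[[0,0,6],[0,0,0]],[[0,0,20],[0,0,0]],[[0,0,40],[0,0,0]],[[0,0,40],[0,0,0]],[[-40,-30,20],[0,0,0]],[[-40,-40,0],[0,0,0]],[[0,-30,0],[0,0,0]],[[0,0,0],[0,0,0]],[[0,0,0],[0,0,0]],[[0,0,0],[0,0,0]]]'
python3 - <<'E'
from h import *
np.set_printoptions(precision=1,suppress=True)
a=capture('scene')
for t in ['dark_chunk','milk_chunk','white_chunk','sprinkles','timer']:
    for r in spot_in(t,'scene')[:1]: print(t,r['score'],(np.array(a['cam_to_world'])@np.r_[r['xyz'],1])[:3])
b=capture('top')
f=lambda i,x,y,w,h,s:cv2.resize(np.clip(i[y:y+h,x:x+w,::-1]*1.3,0,255).astype(np.uint8),None,fx=s,fy=s,interpolation=cv2.INTER_CUBIC)
cv2.imwrite('pics/end.png',np.hstack([f(b['img'],230,205,95,100,4),f(a['img'],270,240,100,100,4)]))
E
```

```text
time: 24.55
tool_pos: [472.4, 119.0, 111.4]
tcp_rot: [-3.14, 0.002, -0.25]
contact_force: [0.1, 0.0, 0.2]
grip_width: 90.0
time: 25.8
tool_pos: [392.6, 19.7, 237.4]
tcp_rot: [-3.14, 0.002, -0.249]
contact_force: [-0.3, -0.1, -0.4]
grip_width: 91.9
dark_chunk 0.75 [467.2 139.3  39.3]
milk_chunk 0.69 [449.8 143.6  76.6]
white_chunk 0.79 [464.3 126.5 115.7]
sprinkles 0.88 [366.1 252.7  82.8]
timer 0.64 [598.5 131.   39.2]
```

View pics/end.png

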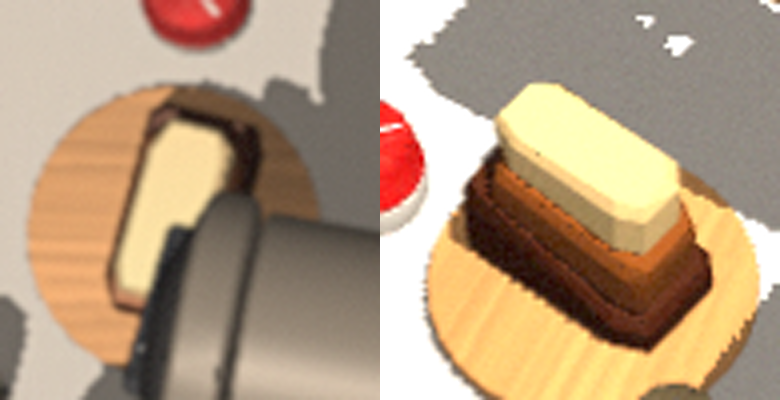

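The tower stands centred, with white squarely on milk, milk on dark and nothing touching it. Handing in.

```bash
python3 -c "
from h import *
print(bot.close_job())"
```

```text
the job is handed in; nothing more can be done
None
```

The tower is built and the job is handed in at about 26 s of the 62 s allowed. Milk is on dark and white is on milk, each with its thick end over the dark chunk's thin end.

- **Milk chunk:** it touched down at the height I had worked out. The highest force reading while lowering was about 10 N. After release, its measured centre was about 2 mm from the dark chunk's.
- **White chunk:** it touched down within about 1 mm of the predicted height, at about 2 N. By the tool position at release, it sits a few millimetres or less from the milk chunk's centre.
- **Final pictures:** both cameras show the three chunks stacked and aligned, with the gripper clear of them. The network places the jar and timer within about 4 mm of their first readings. Dark looked unmoved, but in the final pictures it was mostly covered, so I judged it only by eye.

No check failed. The final level of the white top was judged by eye and from the contact heights, not measured as an angle.

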